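# Knock a tight die out of the sloping holder with the ejector rod

### The arm

A 6-joint arm with a two-finger parallel gripper is mounted at the origin on the work surface. World frame = base frame: x ahead of the robot, y to its left, z up, the work surface at z = 0. Lengths are in m, angles in rad, forces in N, time in s.
With the tool pointing down it reaches from about 0.4 to 0.825 m from the base axis. Payload 7 kg.
Tool frame: the origin (TCP) lies on the centre line of the jaws, within the pads' length; the fingertips stand 22 mm ahead of it and the grasp point (between the pads) lies 3 mm ahead of it; z points along the fingers, y is the line along which they close (so a half turn about z gives the same grasp; the last joint's range is limited). The gripper opens to 88 mm and grips with 3 to 60 N. Pads are 19 mm wide; open, the fingers measure 130 mm over their backs; the gripper's body (78 mm by 193 mm) begins 47 mm behind the grasp point.
Start: joints at [0.288, 0.359, 0.012, 0, -1.224, -0.288], TCP at [0.675, -0, 0.249] pointing down, gripper open.
Joint ranges: [-3.07, 3.07], [-1.43, 2.12], [-1.02, 1.25], [-3.03, 1.67], [-3.05, -0], [-3.03, 3.03]. Speed limits (rad/s): [2.39, 2.39, 3.01, 3.14, 3.14, 3.14].

### API

Orientations are given as [roll, pitch, yaw] about the fixed x, y, z axes, in that order (R = Rz(yaw) Ry(pitch) Rx(roll)).
In Python, from station import monitor, viewer, order gives the robot as it stands. The module is installed in compiled form; this text tells all that it offers.
- The arm moves only by the tool servo_tool, never from a script. Its argument "targets" is a list of rows, each an object with "angular": the turn, a rotation vector about the tool's x, y, z in degrees, a list of three; "xyz": the shift along the tool's x, y, z in cm, a list of three; "claw": the finger opening in cm, from 0 to 8.76. A call has 1 to 20 rows; each row shifts and turns the commanded pose from where the row before left it, along the tool's axes as they then stand; what a row does not reach is not made up. A row lasts 1/10 s, in which the tool goes at most 50 mm and 8.59 degrees, less where a joint would pass 70% of its speed; a pose out of reach is approached as far as the arm can. A call is refused whole if a number of a shift passes 5 or a number of a turn 8.59, either way. A call with a gripper value outside its range is refused whole. The fingers move at their own pace and stop on an object; "force" is the grip in N (left out, the last holds). Time passes only in rows, so rows that do not move let the fingers close. It gives the time, the measured TCP pose, the force, the opening and the grip force at its end, in the units of the state.
- monitor.get_state(): the state, without advancing time (a new reading comes with each control period).
- viewer.grab_frame(name): name is "scene" or "side" or "wrist"; returns a dict with "color" (400x640x3 uint8, blue, green, red), "fovy" (degrees; the focal length in pixels is half the picture's height over the tangent of half this angle, whatever the lens; pixels are square), "cx", "cy" (the principal point, pixels), "R" (3x3) and "t" (3): a world point X has camera coordinates R X + t. Camera axes: x right, y down, z forward; pixel columns grow to the right and rows downward; lengths in m; the calibration is good to about 2 mm. A picture is of the moment at which its call begins. There is no depth.
- order.job_done(): hands the job in; it is judged then, once.
The state is a dict: "t": time; "q": joint angles; "qd": joint speeds; "joint_efforts": joint torques, N m; "eef_pos": TCP position; "ee_rot": TCP orientation; "force": force on the tool from outside, world axes, zero at the start; "moment": the same for the moment, N m; "width": finger opening in m; "gripper_force": force on a finger pad.
Only numpy, scipy, OpenCV 4.12 (cv2) and the standard library are available. Lean on these libraries where they do the work, as an engineer would, in place of code of your own. Each camera call takes 0.05 s, during which the arm holds its last target. There are 200 camera calls.

### The job

Take the collared steel ejector rod from its beech rack, holding it by the bare shank, and push it partway into the sloping bore of the die holder; let go, take a fresh hold further back on the tail behind the collar, and push it fully home until the collar sits against the mouth, so that the tight die is driven out at the lower end. Leave the rod in the bore, let go of it, and leave the other things on the bench where they are.

Things in the scene. Friction and masses are not known exactly. Their poses are not given: they have to be found in the camera images.
- rod: Steel ejector rod, 0.18 kg: round bar 12 mm thick, 188 mm long, one collar 22 mm across and 8 mm thick. Origin on the centre line at the collar's front face (towards the nose); x runs along the rod from nose to tail. Bare shank: 130 mm from the origin in -x, round-nosed. Bare tail: 8 to 58 mm in +x. Centre of mass 32 mm in -x. Starts level in the rack; its y and z mean nothing.
- rod_tip (a point): End of the rod's round nose, on the centre line, 130 mm in front of the collar's front face.
- rod_tail (a point): Middle of the rod's bare tail (50 mm long) behind the collar, on the centre line, 33 mm behind the collar's front face: the place for the second hold.
- rack: Fixed beech rack, base 210 x 64 x 12 mm; origin under its centre, x along the lying rod, nose to tail. Rod's line level, 55 mm above the bench, collar at x = 36 to 44 mm. The tail lies in a 15 mm slot between cheeks (x = 47 to 97, 79 mm high) where fingers cannot take it; a low fork (x = -82 to -68, 36 mm wide, 61 mm high) carries the nose end. Between, the shank is free; it lifts straight up.
- barrel: Die holder's fixed grey square barrel, 50 x 50 x 140 mm, on a stand with a 170 x 100 mm base, bored right through. Origin at the centre of the bore's mouth on the upper end face, 150 mm above the bench; x points out along the bore, up and away from the robot, 35 degrees above level; y is level. Bore 14 mm, 3 mm chamfer, end face square to it. The rod goes in along -x; home, the two origins meet.
- die (a joint): How far the tight die has been driven out of the barrel's lower end, m: 0 at the start, 0.040 with the rod home, 0.045 at most. Its stem's end stands 90 mm deep in the bore at the start: the rod meets it there and must drive it the last 40 mm against a drag of 4 N (with rubbing in the bore, pushes of 8 to 17 N). No spring: it stays where it is left and holds up a rod resting on it.
- cup: Bystander: green enamel cup of brass grommets, 76 mm across the rim and 65 mm high; origin at the centre of its underside.
- last: Bystander: beech shoe last, about 215 x 68 x 100 mm; origin under its instep at bench height, x towards the toe.
- mallet: Bystander: black rubber mallet lying down, head 60 mm in diameter and 90 mm long, wooden handle reaching to 240 mm in its -x; origin under the head at bench height.
- pliers: Bystander: chrome round-nose pliers lying flat, about 150 x 68 x 16 mm; origin under the pivot at bench height, x towards the nose.
There are look-alikes about, which are no part of the job. Of the things like the rod, leave any that is yellow; of the rest the smaller one is meant.

How it is judged:
On the way, in this order (a step that is already met when the one before it is completed fails the run):
1. the rod stands partway in the bore (nose 30 to 120 mm deep) and the fingers have let go of it (x of rod_tip in the frame of barrel between -0.12 and -0.03 m and angle between the x axis of rod and the x axis of barrel, either way round below 0.15 rad and y of rod_tip in the frame of barrel between -0.005 and 0.005 m and z of rod_tip in the frame of barrel between -0.005 and 0.005 m and contact force between the fingers and rod below 0.05 N), for 0.2 s.
2. the fingers hold the rod behind the collar (grasp point within 40 mm of the tail's middle) with the collar pushed to within 4 mm of the mouth (distance between rod and barrel below 0.004 m and contact force between the fingers and rod above 0.5 N and distance between the grasp point and rod_tail below 0.04 m), for 0.05 s.
At the end, for the whole second after the job is handed in: The rod is in the bore, tip first, with its collar within 4 mm of the mouth and its line within 0.06 rad of the bore's; the die has been driven out by more than 35 mm; the rod is released and at rest (distance between rod and barrel below 0.004 m and angle between the x axis of rod and the x axis of barrel, either way round below 0.06 rad and x of rod_tip in the frame of barrel below -0.12 m and value of joint die above 0.035 m and linear speed of rod below 0.01 m/s); the robot touches nothing.
It fails at once if a bystander (cup, last, mallet or pliers) is moved by more than 20 mm or the cup is tipped (distance of any of cup, last, mallet, pliers from where it was at the start of the episode above 0.02 m or angle between cup's own z axis and vertical above 0.3 rad).
It also fails if it takes over 61 s, if anything falls off the work surface, if the arm or the gripper's body presses on something with over 40 N, if the wrist force passes 120 N, or if a joint passes its speed limit or range.

## Working session

There is one attempt and no reset: what is moved stays moved. The work goes in short steps, Python scripts to look and compute and a tool call to move; the robot and the scene stay as the last step left them, time stands still between calls to the robot, and variables do not carry over. Pictures are saved under pics/ and viewed, at most 10 in all, crops included, and the job is handed in when it is done.

Besides the shell and the picture viewer there is one more tool, called after "Call:" by a JSON object that holds its "name" and its "arguments". servo_tool: Moves the arm, as the interface text tells. Its arguments: {"type":"object","properties":{"targets":{"type":"array"},"force":{"type":"number"}},"required":["targets"]}

```bash
mkdir -p pics; cat > h.py <<'E'
import numpy as np, cv2, json
from station import monitor, viewer, order
def grab(n,tag):
    f=viewer.grab_frame(n); cv2.imwrite(f'pics/{tag}.png',f['color'])
    np.savez(f'pics/{tag}.npz',**{k:np.array(v) for k,v in f.items()}); return f
def load(tag): return dict(np.load(f'pics/{tag}.npz'))
def foc(f): return f['color'].shape[0]/2/np.tan(np.radians(float(f['fovy']))/2)
def ray(f,u,v):
    d=np.array([(u-f['cx'])/foc(f),(v-f['cy'])/foc(f),1.]); R=np.array(f['R']); 
    d=R.T@d; return -R.T@np.array(f['t']), d/np.linalg.norm(d)
def plane(f,u,v,z):
    o,d=ray(f,u,v); return o+d*(z-o[2])/d[2]
def tri(*obs):
    A=np.zeros((3,3));b=np.zeros(3)
    for f,u,v in obs:
        o,d=ray(f,u,v);P=np.eye(3)-np.outer(d,d);A+=P;b+=P@o
    X=np.linalg.solve(A,b); 
    return X,[np.linalg.norm((np.eye(3)-np.outer(d,d))@(X-o)) for o,d in [ray(*q) for q in obs]]
def proj(f,X):
    c=np.array(f['R'])@X+np.array(f['t']); return c[:2]/c[2]*foc(f)+[f['cx'],f['cy']]
E
python3 -c "
from h import *
for n in ['scene','side','wrist']:
    f=grab(n,n+'0'); print(n,f['fovy'],f['cx'],f['cy'],(-np.array(f['R']).T@f['t']).round(3))
print(monitor.get_state())"
```

```text
scene 50.93335714764106 321.9856614316409 206.12921558556644 [1.709 0.092 0.901]
side 46.212887281504955 318.4765330034012 195.46384724333532 [ 0.136 -0.805  0.958]
wrist 59.098774922244196 323.12140159115114 196.22557994366144 [ 0.676 -0.077  0.384]
{'t': 0.15, 'q': array([ 2.88102054e-01,  3.59218288e-01,  1.12576614e-02, -2.63727410e-04,
       -1.22411186e+00, -2.88133319e-01]), 'qd': array([ 0.00084191, -0.00144062,  0.00344123,  0.00129101, -0.00044492,
        0.00080738]), 'joint_efforts': array([ 1.39394037e-04, -5.83274567e+01,  2.93289685e+01,  7.00122759e+00,
        8.75052094e-03, -9.76538854e-05]), 'eef_pos': array([ 6.74645170e-01, -2.36918940e-05,  2.47833813e-01]), 'ee_rot': array([ 3.14029864e+00, -1.24938628e-04, -1.57091728e+00]), 'force': array([-0.00999064,  0.20805555,  0.52251895]), 'moment': array([ 0.02776356,  0.00036069, -0.03528927]), 'gripper_force': 0.0, 'width': 0.08780451298411962}
```

View pics/scene0.png

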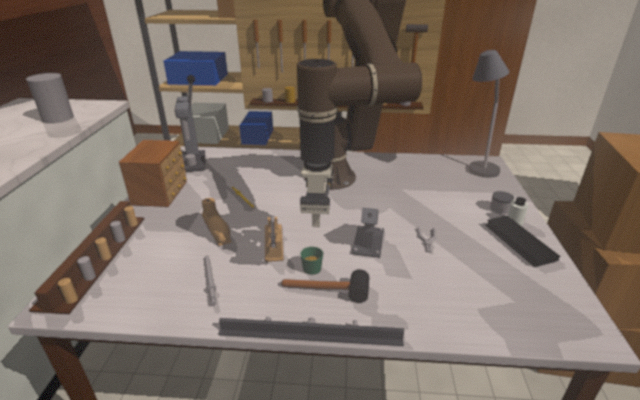

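View pics/side0.png

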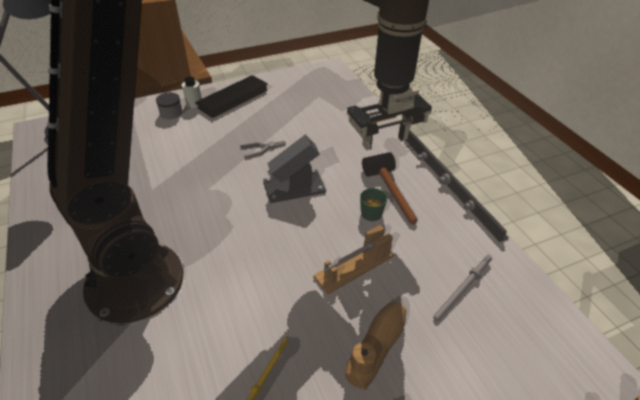

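Both overview pictures show the rack with the rod (scene ~(274,238), side ~(355,260)), the barrel (scene ~(369,230), side ~(293,165)), the cup, the mallet, and the look-alike rods: a large steel one and a yellow one on the bench. Next I enlarge the rack and barrel.

```bash
python3 -c "
from h import *
def crop(t,u,v,w,h,s):
    return cv2.resize(load(t)['color'][v:v+h,u:u+w],None,fx=s,fy=s,interpolation=cv2.INTER_CUBIC)
a=np.vstack([np.hstack([crop('scene0',250,205,50,60,5)[:300,:250],crop('side0',305,220,110,75,5)[:375,:550][:300]]),np.hstack([crop('scene0',344,200,50,60,5),crop('side0',250,130,110,60,5)])])
cv2.imwrite('pics/c1.png',a);print(a.shape)
for n in ['scene0','side0','wrist0']:
  f=load(n)
  for X in [(0.6,-0.2,0),(0.6,0.2,0),(.8,-.2,0),(.8,.2,0)]: print(n,X,proj(f,np.array(X)).round())
"
```

```text
(600, 800, 3)
scene0 (0.6, -0.2, 0) [261. 257.]
scene0 (0.6, 0.2, 0) [379. 262.]
scene0 (0.8, -0.2, 0) [248. 299.]
scene0 (0.8, 0.2, 0) [382. 306.]
side0 (0.6, -0.2, 0) [387. 265.]
side0 (0.6, 0.2, 0) [324. 170.]
side0 (0.8, -0.2, 0) [452. 241.]
side0 (0.8, 0.2, 0) [380. 154.]
wrist0 (0.6, -0.2, 0) [403. -45.]
wrist0 (0.6, 0.2, 0) [383. 319.]
wrist0 (0.8, -0.2, 0) [191. -45.]
wrist0 (0.8, 0.2, 0) [225. 319.]
```

View pics/c1.png

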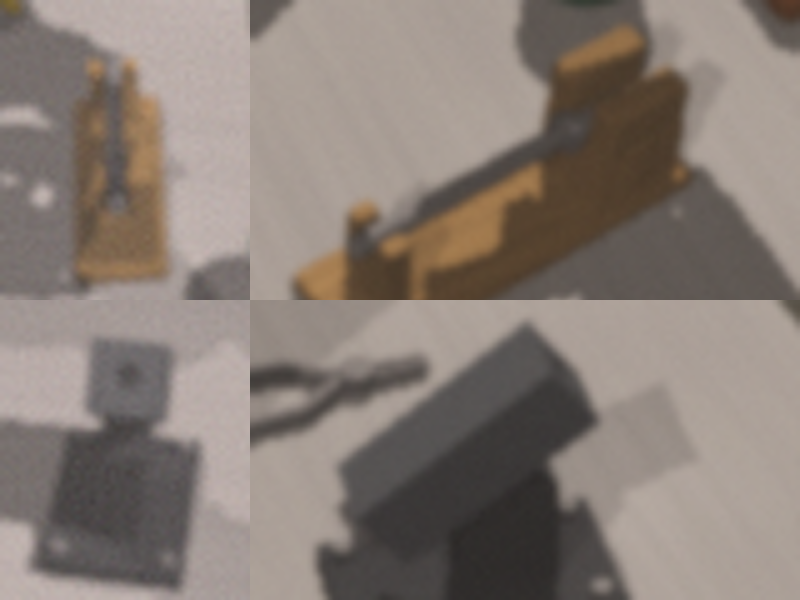

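View pics/wrist0.png

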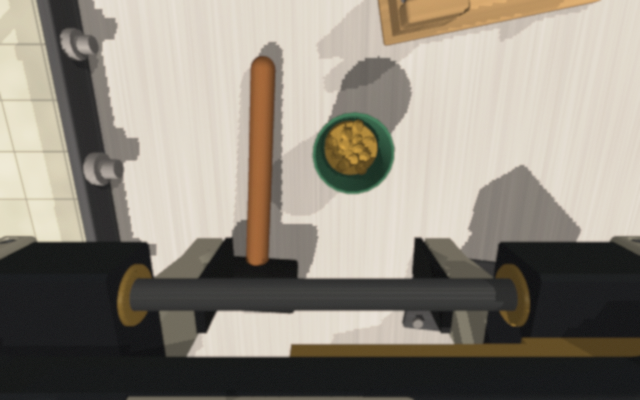

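The wrist picture is the sharpest: cup at (352,150), mallet handle at (262,160), and the rack just at the top edge (380–600, 0–40). I'll move the wrist camera over the rack.

Call:
{"name": "servo_tool", "arguments": {"targets": [{"xyz": [2.5, 2.5, 0], "claw": 8.76}, {"xyz": [2.5, 2.5, 0]}, {"xyz": [2.5, 2.5, 0]}, {"xyz": [2.5, 2.5, 0]}, {"xyz": [0, 0, 0]}, {"xyz": [0, 0, 0]}, {"xyz": [0, 0, 0]}]}}

```text
invalid input
```

```bash
python3 -c "
from h import *
f=grab('wrist','w1');s=monitor.get_state();print(s['eef_pos'],s['ee_rot'],-np.array(f['R']).T@f['t'])"
```

```text
[ 6.74747706e-01 -2.31698904e-05  2.47982771e-01] [ 3.14060510e+00 -1.37616418e-04 -1.57085532e+00] [ 0.67595511 -0.07703246  0.38406751]
```

View pics/w1.png

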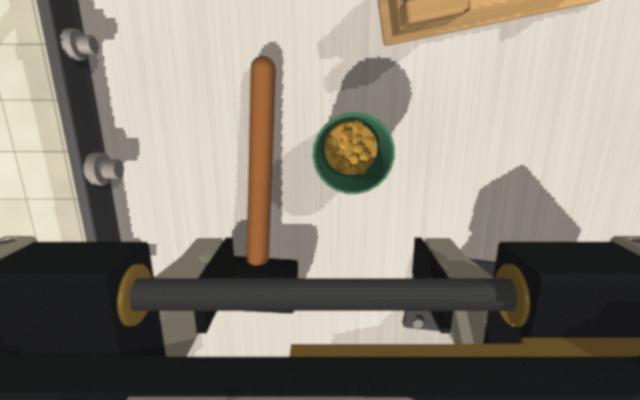

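The arm did not move: the call was refused, so the picture is unchanged. I'll resend it with every field given in each row.

Call:
{"name": "servo_tool", "arguments": {"targets": [{"angular": [0, 0, 0], "xyz": [2.5, 2.5, 0], "claw": 8.76}, {"angular": [0, 0, 0], "xyz": [2.5, 2.5, 0], "claw": 8.76}, {"angular": [0, 0, 0], "xyz": [2.5, 2.5, 0], "claw": 8.76}, {"angular": [0, 0, 0], "xyz": [2.5, 2.5, 0], "claw": 8.76}, {"angular": [0, 0, 0], "xyz": [0, 0, 0], "claw": 8.76}, {"angular": [0, 0, 0], "xyz": [0, 0, 0], "claw": 8.76}, {"angular": [0, 0, 0], "xyz": [0, 0, 0], "claw": 8.76}]}}

```text
t: 0.9
eef_pos: [0.5755, -0.0997, 0.2486]
ee_rot: [-3.141, 0.0, -1.571]
force: [-0.2, -0.2, 0.1]
width: 0.0875
gripper_force: 0.0
```

```bash
python3 -c "
from h import *
f=grab('wrist','w1');s=monitor.get_state();print(s['eef_pos'],s['ee_rot'],-np.array(f['R']).T@f['t'])"
```

```text
[ 0.57557608 -0.09952788  0.24840176] [ 3.14155724e+00  1.91516087e-05 -1.57035383e+00] [ 0.5765695  -0.17674437  0.38479662]
```

View pics/w1.png

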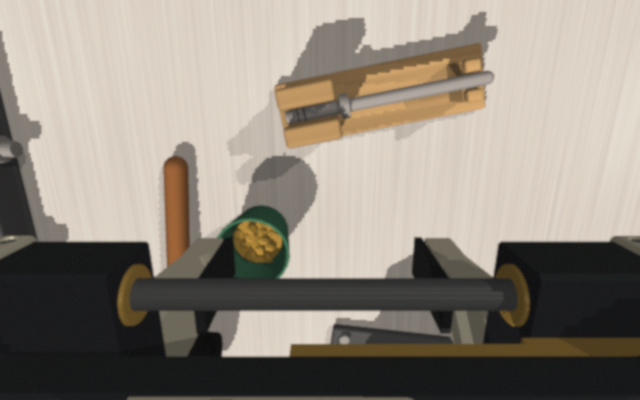

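w1 shows the rod cleanly: collar at ~(345,104), nose end at ~(493,77), cheeks to the left, cup at (258,240). Next I measure the rod and move on to look at the barrel.

Call:
{"name": "servo_tool", "arguments": {"targets": [{"angular": [0, 0, 0], "xyz": [-3, 0, -2.5], "claw": 8.76}, {"angular": [0, 0, 0], "xyz": [-3, 0, -2.5], "claw": 8.76}, {"angular": [0, 0, 0], "xyz": [-4, 0, 0], "claw": 8.76}, {"angular": [0, 0, 0], "xyz": [-4, 0, 0], "claw": 8.76}, {"angular": [0, 0, 0], "xyz": [-4, 0, 0], "claw": 8.76}, {"angular": [0, 0, 0], "xyz": [-4, 0, 0], "claw": 8.76}, {"angular": [0, 0, 0], "xyz": [-4, 0, 0], "claw": 8.76}, {"angular": [0, 0, 0], "xyz": [0, 0, 0], "claw": 8.76}, {"angular": [0, 0, 0], "xyz": [0, 0, 0], "claw": 8.76}, {"angular": [0, 0, 0], "xyz": [0, 0, 0], "claw": 8.76}]}}

```text
t: 1.95
eef_pos: [0.575, 0.1601, 0.2982]
ee_rot: [3.141, -0.0, -1.57]
force: [-1.1, -1.0, 0.9]
width: 0.0876
gripper_force: 0.0
```

```bash
python3 -c "
from h import *
f=grab('wrist','w2');s=monitor.get_state();print(s['eef_pos'],s['ee_rot'],-np.array(f['R']).T@f['t'])
f=load('w1');hsv=cv2.cvtColor(f['color'],cv2.COLOR_BGR2HSV)
c=[]
for u in range(335,500,6):
    m=hsv[60:125,u,1]<70; print(u,''.join('#' if k else '.' for k in m), end='\n')
"
```

```text
[0.57506655 0.15962934 0.29836633] [ 3.14125585e+00 -3.38930895e-04 -1.57106458e+00] [0.57627807 0.08315096 0.43444521]
335 #############............................##############..........
341 ###########.......................####################...........
347 ##########..........................#####################........
353 #########.............................#############..............
359 ########.............................#############...............
365 #######.............................#############................
371 #####..............................############..................
377 ####.............................#############...................
383 ###.............................#############....................
389 ##.............................#############.....................
395 ..............................#############......................
401 .............................#############.......................
407 ...........................#############.......................##
413 ..........................#############.......................###

[... 279 characters left out ...]

443 ....................#############.......................#########
449 ..................##############.......................##########
455 .................##############.......................###########
461 ...............###############.......................############
467 ..............###############.......................#############
473 .............###############......................###############
479 ............##############.......................################
485 #################################################################
491 #################################################################
497 #################################################################
```

View pics/w2.png

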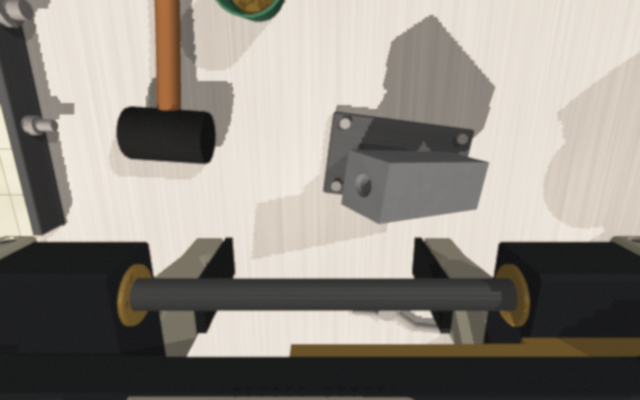

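w2 shows the barrel well: bore mouth ~(364,186), mouth face to the left (away from the robot), top face from (350,150) to (487,160), mallet at (166,135). I need sub-pixel corners, so I enlarge.

```bash
python3 -c "
from h import *
f=load('w2');c=cv2.resize(f['color'][135:231,330:498],None,fx=4.7,fy=4.7,interpolation=cv2.INTER_CUBIC)
cv2.imwrite('pics/c2.png',cv2.convertScaleAbs(c,alpha=1.4))
f=load('w1');hsv=cv2.cvtColor(f['color'],cv2.COLOR_BGR2HSV)
P=[]
for u in range(359,478,2):
    m=np.where(hsv[75:118,u,1]<70)[0]+75; P.append(plane(f,u,m.mean(),.055))
P=np.array(P); a,b=np.polyfit(P[:,0],P[:,1],1); print('line y=a x+b',a,b,np.std(P[:,1]-a*P[:,0]-b), 'yaw',np.degrees(np.arctan(a)))
for u,v in [(351,104),(345,105),(493,77)]: print(plane(f,u,v,.055))
g=load('w2');print('mouth',plane(g,364,186,.15))
print('mouth scene',plane(load('scene0'),370.,215,.15))
o,d=ray(f,420,90);print(d)
"
```

```text
line y=a x+b 0.09721067920064833 -0.22182326240159278 0.0021343076058265792 yaw 5.552315858695583
[ 0.55159106 -0.16516374  0.055     ]
[ 0.55700475 -0.16428618  0.055     ]
[ 0.42633397 -0.18833708  0.055     ]
mouth [0.54209847 0.15919816 0.15      ]
mouth scene [0.54151794 0.16229441 0.15      ]
[-0.25356476 -0.00163642 -0.96731703]
```

View pics/c2.png

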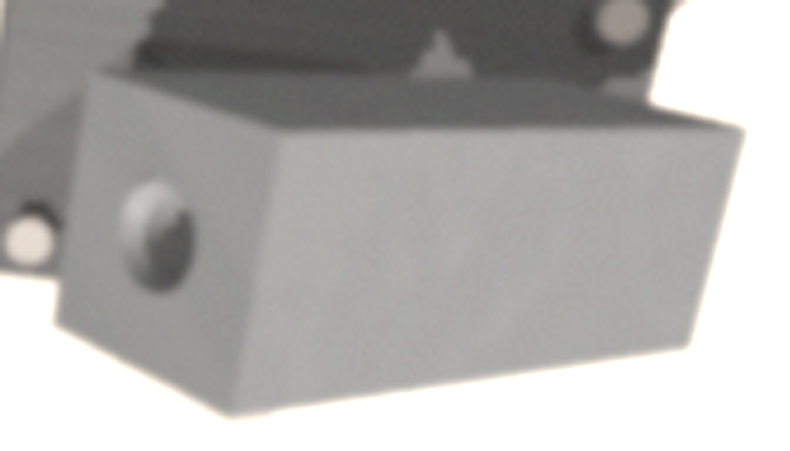

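c2 shows the barrel end face with corners (92,75), (278,130), (232,415), (55,322) and the bore at (158,237); the far top corners are (743,130) and (688,347). From these I solve the pose and correct the rod line.

```bash
cat >> h.py <<'E'
from scipy.spatial.transform import Rotation as Ro
from scipy.optimize import least_squares
S,C=np.sin(np.radians(35)),np.cos(np.radians(35))
def rodR(yaw,pit=0):  # rod/barrel axes as columns
    return Ro.from_euler('zy',[0,0]).as_matrix() if 0 else (Ro.from_euler('z',yaw)*Ro.from_euler('y',-pit)).as_matrix()
FL=np.diag([1,-1,-1.])   # tool axes = rodR @ FL
def go(pos,R,s=None):
    """turn (deg, tool axes) then shift (cm, tool axes after the turn) from measured pose to a TCP target"""
    s=s or monitor.get_state(); R0=Ro.from_euler('xyz',s['ee_rot']).as_matrix()
    print('turn',np.degrees(Ro.from_matrix(R0.T@R).as_rotvec()).round(2),'shift after',(R.T@(pos-s['eef_pos'])*100).round(2),'t',round(s['t'],2))
E
python3 - <<'E'
from h import *
f=load('w1');hsv=cv2.cvtColor(f['color'],cv2.COLOR_BGR2HSV)
P=[]
for u in range(361,476,2):
    e=103-(u-359)*24.5/120
    v=np.arange(int(e)-9,int(e)+11); m=v[hsv[v,u,1]<70]; P.append(plane(f,u,m.mean(),.055))
P=np.array(P); a,b=np.polyfit(P[:,0],P[:,1],1); print('std',np.std(P[:,1]-a*P[:,0]-b)); yaw=np.arctan(a)
tip=plane(f,493,77,.055);col=plane(f,351,103.5,.055)
d=np.array([np.cos(yaw),np.sin(yaw),0]); print('rod yaw',yaw,'col',col,'tip',tip,'len',(col-tip)@d)
# origin: mean of collar and tip+130, projected to line
o=np.array([0,b,.055]);s=((col-o)@d+(tip+.13*d-o)@d)/2;O=o+s*d;print('rod origin',O)
g=load('w2');px=np.array([(92,75),(278,130),(232,415),(55,322),(743,130),(688,347)])/4.7+[330,135]
L=np.array([(0,-1,-1),(0,-1,1),(0,1,1),(0,1,-1),(-5.6,-1,1),(-5.6,1,1)])*.025
def res(p): return np.concatenate([proj(g,p[:3]+rodR(p[3],np.radians(35))@l)-q for l,q in zip(L,px)]+[[ (p[2]-.15)*300]])
r=least_squares(res,[.54,.16,.15,0.1]);print('barrel',r.x,r.fun.round(2))
print('hole',plane(g,158/4.7+330,237/4.7+135,.15))
np.savez('pose.npz',O=O,yaw=yaw,M=r.x[:3],byaw=r.x[3])
go(O-.03*d+[0,0,.103],rodR(yaw)@FL)
print(monitor.get_state()['q'])
E
```

```text
std 0.0002141869560101021
rod yaw 0.19364236241959687 col [ 0.55160103 -0.1656016   0.055     ] tip [ 0.42633397 -0.18833708  0.055     ] len 0.1273008874504083
rod origin [ 0.55274154 -0.1644045   0.055     ]
barrel [ 0.54209671  0.15956171  0.14666897 -0.12686497] [-0.18 -0.88  0.92  0.69 -0.47  0.39 -0.38  0.36  0.4  -0.78 -0.41  0.1
 -1.  ]
hole [0.54243452 0.15870267 0.15      ]
turn [ 3.0000e-02  0.0000e+00 -1.0111e+02] shift after [-11.43  31.37  14.04] t 2.0
[ 5.98005044e-01  2.03158227e-01 -8.92517643e-02  9.43615374e-05
 -1.27885553e+00 -5.98300538e-01]
```

Call:
{"name": "servo_tool", "arguments": {"targets": [{"angular": [0, 0, -8.43], "xyz": [0, 0, 0], "claw": 5}, {"angular": [0, 0, -8.43], "xyz": [0, 0, 0], "claw": 5}, {"angular": [0, 0, -8.43], "xyz": [0, 0, 0], "claw": 5}, {"angular": [0, 0, -8.43], "xyz": [0, 0, 0], "claw": 5}, {"angular": [0, 0, -8.43], "xyz": [0, 0, 0], "claw": 5}, {"angular": [0, 0, -8.43], "xyz": [0, 0, 0], "claw": 5}, {"angular": [0, 0, -8.43], "xyz": [0, 0, 0], "claw": 5}, {"angular": [0, 0, -8.43], "xyz": [0, 0, 0], "claw": 5}, {"angular": [0, 0, -8.43], "xyz": [0, 0, 0], "claw": 5}, {"angular": [0, 0, -8.43], "xyz": [0, 0, 0], "claw": 5}, {"angular": [0, 0, -8.43], "xyz": [0, 0, 0], "claw": 5}, {"angular": [0, 0, -8.43], "xyz": [0, 0, 0], "claw": 5}, {"angular": [0, 0, 0], "xyz": [-1.5, 4, 0], "claw": 5}, {"angular": [0, 0, 0], "xyz": [-1.5, 4, 0], "claw": 5}, {"angular": [0, 0, 0], "xyz": [-1.5, 4, 0], "claw": 5}, {"angular": [0, 0, 0], "xyz": [-1.5, 4, 0], "claw": 5}, {"angular": [0, 0, 0], "xyz": [-1.5, 4, 0], "claw": 5}, {"angular": [0, 0, 0], "xyz": [-1.5, 4, 0], "claw": 5}, {"angular": [0, 0, 0], "xyz": [-1.5, 4, 0], "claw": 5}, {"angular": [0, 0, 0], "xyz": [-1, 3.4, 0], "claw": 5}]}}

```text
t: 4.0
eef_pos: [0.5217, -0.1733, 0.2991]
ee_rot: [3.141, -0.001, 0.193]
force: [0.3, 0.1, -0.0]
width: 0.0501
gripper_force: 0.0
```

Call:
{"name": "servo_tool", "arguments": {"targets": [{"angular": [0, 0, 0], "xyz": [0, 0, 4], "claw": 5}, {"angular": [0, 0, 0], "xyz": [0, 0, 4], "claw": 5}, {"angular": [0, 0, 0], "xyz": [0, 0, 4], "claw": 5}, {"angular": [0, 0, 0], "xyz": [0, 0, 0], "claw": 5}, {"angular": [0, 0, 0], "xyz": [0, 0, 0], "claw": 5}, {"angular": [0, 0, 0], "xyz": [0, 0, 0], "claw": 5}]}}

```text
t: 4.6
eef_pos: [0.5244, -0.1708, 0.1811]
ee_rot: [3.14, -0.003, 0.195]
force: [0.2, 0.1, 0.8]
width: 0.0503
gripper_force: 0.0
```

```bash
python3 - <<'E'
from h import *
f=grab('wrist','w3');p=np.load('pose.npz');d=rodR(p['yaw'])[:,0]
go(p['O']-.03*d+[0,0,.003],rodR(p['yaw'])@FL)
print(monitor.get_state()['q'].round(2),proj(f,p['O']),proj(f,p['O']-.13*d),proj(f,p['O']-.03*d))
E
```

```text
turn [ 0.07 -0.21  0.07] shift after [-0.1  -0.06 12.31] t 4.65
[ 0.04  0.21 -0.36  0.   -1.    1.72] [322.24233816 160.27501821] [322.16363269 310.26850246] [322.22231164 198.44069859]
```

View pics/w3.png

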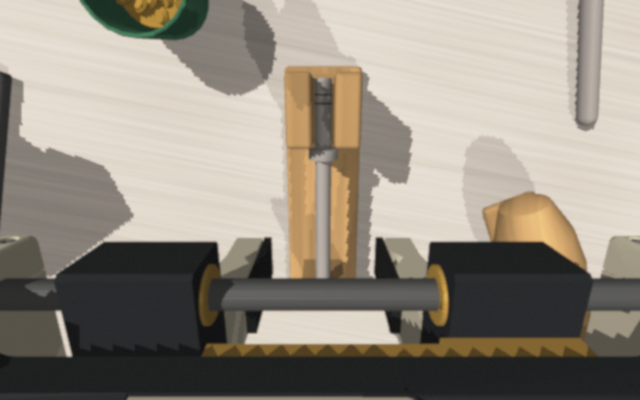

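w3 shows the rod centred between the fingers (u≈322), collar front at v≈161 as predicted, with the last well to the right. I'll descend and grip.

Call:
{"name": "servo_tool", "arguments": {"targets": [{"angular": [0, 0.2, 0], "xyz": [-0.1, 0, 3], "claw": 5}, {"angular": [0, 0, 0], "xyz": [0, 0, 3], "claw": 5}, {"angular": [0, 0, 0], "xyz": [0, 0, 3], "claw": 5}, {"angular": [0, 0, 0], "xyz": [0, 0, 2], "claw": 5}, {"angular": [0, 0, 0], "xyz": [0, 0, 1.3], "claw": 5}, {"angular": [0, 0, 0], "xyz": [0, 0, 0], "claw": 5}, {"angular": [0, 0, 0], "xyz": [0, 0, 0], "claw": 5}]}}

```text
t: 5.35
eef_pos: [0.5233, -0.1705, 0.0568]
ee_rot: [3.141, -0.005, 0.195]
force: [0.1, 0.2, -0.3]
width: 0.05
gripper_force: 0.0
```

Call:
{"name": "servo_tool", "arguments": {"targets": [{"angular": [0, 0, 0], "xyz": [0, 0, 0], "claw": 0.5}, {"angular": [0, 0, 0], "xyz": [0, 0, 0], "claw": 0.5}, {"angular": [0, 0, 0], "xyz": [0, 0, 0], "claw": 0.5}, {"angular": [0, 0, 0], "xyz": [0, 0, 0], "claw": 0.5}, {"angular": [0, 0, 0], "xyz": [0, 0, 0], "claw": 0.5}, {"angular": [0, 0, 0], "xyz": [0, 0, 0], "claw": 0.5}, {"angular": [0, 0, 0], "xyz": [0, 0, 0], "claw": 0.5}, {"angular": [0, 0, 0], "xyz": [0, 0, 0], "claw": 0.5}], "force": 40}}

```text
t: 6.15
eef_pos: [0.5223, -0.1705, 0.0557]
ee_rot: [3.141, -0.004, 0.195]
force: [-1.0, -0.3, 2.2]
width: 0.0107
gripper_force: 40.0
```

Call:
{"name": "servo_tool", "arguments": {"targets": [{"angular": [0, 0, 0], "xyz": [0, 0, -2], "claw": 0.5}, {"angular": [0, 0, 0], "xyz": [0, 0, -3], "claw": 0.5}, {"angular": [0, 0, 0], "xyz": [0, 0, -3], "claw": 0.5}, {"angular": [0, 0, 0], "xyz": [0, 0, -4], "claw": 0.5}, {"angular": [0, 0, 0], "xyz": [0, 0, -4], "claw": 0.5}, {"angular": [0, 0, 0], "xyz": [0, 0, -4], "claw": 0.5}, {"angular": [0, 0, 0], "xyz": [0, 0, -3], "claw": 0.5}, {"angular": [0, 0, 0], "xyz": [0, 0, 0], "claw": 0.5}, {"angular": [0, 0, 0], "xyz": [0, 0, 0], "claw": 0.5}]}}

```text
t: 7.05
eef_pos: [0.5213, -0.1704, 0.2855]
ee_rot: [-3.141, -0.004, 0.195]
force: [-0.9, -0.3, -3.5]
width: 0.0105
gripper_force: 40.0
```

```bash
python3 - <<'E'
from h import *
p=np.load('pose.npz');d=rodR(p['yaw'])[:,0]
s=monitor.get_state();print(s['eef_pos'],s['width'],s['gripper_force'])
R0=Ro.from_euler('xyz',[3.141,-.004,.195]).as_matrix()
off=R0.T@(p['O']-np.array([.5223,-.1705,.0557]));off[1]=0;print('rod origin in tool',off)
B=rodR(p['byaw'],np.radians(35));R=B@FL;M=np.array([p['M'][0],p['M'][1],.149])
# rod origin target: 130mm + 40 out along bore => tip 40 mm outside the mouth
for out in (.05,):
    go(M+B[:,0]*(.13+out)-R@off,R); print('tcp',M+B[:,0]*(.13+out)-R@off)
np.savez('pose2.npz',off=off,B=B,M=M)
E
```

```text
[ 0.52125177 -0.17035681  0.28545558] 0.010460330795612881 39.999287724494934
rod origin in tool [0.03104266 0.         0.00082413]
turn [-5.7  34.46 17.81] shift after [  5.34 -32.99   9.89] t 7.05
tcp [0.66266591 0.14418311 0.23511351]
```

Call:
{"name": "servo_tool", "arguments": {"targets": [{"angular": [0, 0, 6.15], "xyz": [0, 0, 0], "claw": 0.5}, {"angular": [0, 0, 6.15], "xyz": [0, 0, 0], "claw": 0.5}, {"angular": [0, 0, 6.15], "xyz": [0, 0, 0], "claw": 0.5}, {"angular": [0, 7, 0], "xyz": [0, 0, 0], "claw": 0.5}, {"angular": [0, 7, 0], "xyz": [0, 0, 0], "claw": 0.5}, {"angular": [0, 7, 0], "xyz": [0, 0, 0], "claw": 0.5}, {"angular": [0, 7, 0], "xyz": [0, 0, 0], "claw": 0.5}, {"angular": [0, 7, 0], "xyz": [0, 0, 0], "claw": 0.5}, {"angular": [0, 0, 0], "xyz": [0, -4, 0], "claw": 0.5}, {"angular": [0, 0, 0], "xyz": [0, -4, 0], "claw": 0.5}, {"angular": [0, 0, 0], "xyz": [0, -4, 0], "claw": 0.5}, {"angular": [0, 0, 0], "xyz": [0, -4, 0], "claw": 0.5}, {"angular": [0, 0, 0], "xyz": [0, -4, 0], "claw": 0.5}, {"angular": [0, 0, 0], "xyz": [0, -4, 0], "claw": 0.5}, {"angular": [0, 0, 0], "xyz": [0, -4, 0], "claw": 0.5}, {"angular": [0, 0, 0], "xyz": [0, -4, 0], "claw": 0.5}, {"angular": [0, 0, 0], "xyz": [2, -1, 0], "claw": 0.5}, {"angular": [0, 0, 0], "xyz": [3, 0, 0], "claw": 0.5}, {"angular": [0, 0, 0], "xyz": [0, 0, 0], "claw": 0.5}, {"angular": [0, 0, 0], "xyz": [0, 0, 0], "claw": 0.5}]}}

```text
t: 9.05
eef_pos: [0.6032, 0.15, 0.3124]
ee_rot: [3.141, -0.611, -0.127]
force: [-0.3, 0.1, -2.6]
width: 0.0106
gripper_force: 40.0
```

```bash
cat >> h.py <<'E'
def ins(out,zz=0):
    q=np.load('pose2.npz');R=q['B']@FL; go(q['M']+q['B']@np.array([.13+out,0,zz])-R@q['off'],R)
    s=monitor.get_state();print('F bore axes',(q['B'].T@s['force']).round(1),'q',s['q'].round(2),s['width'],s['gripper_force'])
E
python3 -c "
from h import *
ins(.05)"
```

```text
turn [ 0.07 -0.02 -0.01] shift after [ 0.46 -0.17  9.75] t 9.05
F bore axes [-1.8  0.  -1.9] q [ 0.7  -0.04 -0.76  0.87 -0.59  0.07] 0.010627168464082081 39.99940037727356
```

Call:
{"name": "servo_tool", "arguments": {"targets": [{"angular": [0, 0, 0], "xyz": [0.5, -0.2, 3], "claw": 0.5}, {"angular": [0, 0, 0], "xyz": [0, 0, 3], "claw": 0.5}, {"angular": [0, 0, 0], "xyz": [0, 0, 2.5], "claw": 0.5}, {"angular": [0, 0, 0], "xyz": [0, 0, 1.3], "claw": 0.5}, {"angular": [0, 0, 0], "xyz": [0, 0, 0], "claw": 0.5}, {"angular": [0, 0, 0], "xyz": [0, 0, 0], "claw": 0.5}, {"angular": [0, 0, 0], "xyz": [0, 0, 0], "claw": 0.5}, {"angular": [0, 0, 0], "xyz": [0, 0, 0], "claw": 0.5}]}}

```text
t: 9.85
eef_pos: [0.6638, 0.1453, 0.2385]
ee_rot: [-3.139, -0.615, -0.128]
force: [0.1, -0.6, -0.8]
width: 0.0109
gripper_force: 40.0
```

```bash
python3 - <<'E'
from h import *
ins(.05)
f=grab('wrist','w4');g=grab('scene','s4');h=grab('side','d4')
q=np.load('pose2.npz');s=monitor.get_state();T=Ro.from_euler('xyz',s['ee_rot']).as_matrix()
O=s['eef_pos']+T@q['off']
for n,F in (('w',f),('s',g),('d',h)):
    print(n,'col',proj(F,O).round(1),'tip',proj(F,O-.13*T[:,0]).round(1),'mouth',proj(F,q['M']).round(1))
a=f['color'][100:400,150:500];
c=lambda F,u,v:cv2.resize(F['color'][v-30:v+30,u-40:u+40],None,fx=5,fy=5,interpolation=cv2.INTER_CUBIC)
m=proj(g,q['M']+.03*q['B'][:,0]).astype(int);n=proj(h,q['M']+.03*q['B'][:,0]).astype(int);print(m,n)
top=cv2.resize(f['color'],(480,300));R=np.vstack([c(g,*m),c(h,*n)])
L=np.zeros((600,400,3),np.uint8);L[:250]=cv2.resize(f['color'],(400,250));L[250:600]=cv2.resize(f['color'][150:290,240:400],(400,350))
cv2.imwrite('pics/c4.png',np.hstack([L,R]))
E
```

```text
turn [-0.1  -0.25 -0.05] shift after [-0.28  0.12  0.22] t 9.85
F bore axes [-0.3 -0.6 -0.7] q [ 0.46  0.11 -0.83  1.3  -0.34 -0.21] 0.010905123627868536 39.999380707740784
w col [324.2 211.3] tip [324.3 450.6] mouth [326.8 519.3]
s col [366.2 211.8] tip [368.7 214.1] mouth [369.2 215.3]
d col [364.1 103.3] tip [326.  131.9] mouth [311.5 143.7]
[368 214] [319 137]
```

View pics/c4.png

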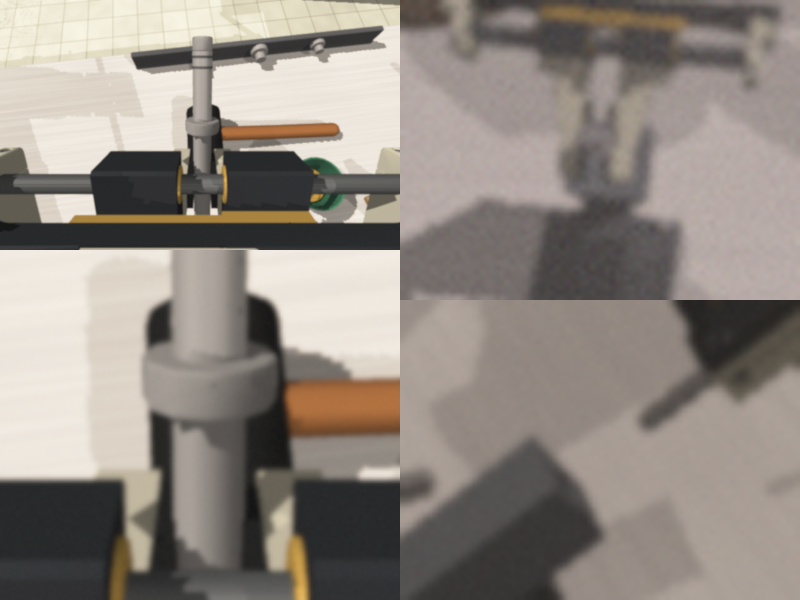

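c4 shows the nose hanging straight in front of the mouth (side-view tip ~(328.6,131.8) against a predicted (326,131.9)); the rod is centred in the wrist view and the hold is good. I'll make a small correction and approach.

Call:
{"name": "servo_tool", "arguments": {"targets": [{"angular": [0, -0.25, 0], "xyz": [-0.3, 0.1, 0.2], "claw": 0.5}, {"angular": [0, 0, 0], "xyz": [-1, 0, 0], "claw": 0.5}, {"angular": [0, 0, 0], "xyz": [-1, 0, 0], "claw": 0.5}, {"angular": [0, 0, 0], "xyz": [-1, 0, 0], "claw": 0.5}, {"angular": [0, 0, 0], "xyz": [-1, 0, 0], "claw": 0.5}, {"angular": [0, 0, 0], "xyz": [0, 0, 0], "claw": 0.5}, {"angular": [0, 0, 0], "xyz": [0, 0, 0], "claw": 0.5}, {"angular": [0, 0, 0], "xyz": [0, 0, 0], "claw": 0.5}, {"angular": [0, 0, 0], "xyz": [0, 0, 0], "claw": 0.5}]}}

```text
t: 10.9
eef_pos: [0.6307, 0.1483, 0.2117]
ee_rot: [-3.14, -0.61, -0.128]
force: [-0.1, 0.5, -1.7]
width: 0.0105
gripper_force: 40.0
```

```bash
python3 -c "
from h import *
ins(.005)"
```

```text
turn [-0.05  0.04 -0.07] shift after [-0.51  0.   -0.07] t 10.9
F bore axes [-1.1  0.5 -1.3] q [ 0.39  0.09 -0.93  1.55 -0.29 -0.42] 0.010523612367474828 39.99944508075714
```

Joint 4 is at 1.55, close to its 1.67 limit, because the forearm is nearly in line with the tool (q5 ≈ −0.3). The rod is round, so I can roll the gripper about the rod axis and put the wrist on the other branch. I'll back off and roll there.

Call:
{"name": "servo_tool", "arguments": {"targets": [{"angular": [0, 0, 0], "xyz": [2.5, 0, 0], "claw": 0.5}, {"angular": [0, 0, 0], "xyz": [3, 0, 0], "claw": 0.5}, {"angular": [0, 0, 0], "xyz": [3, 0, 0], "claw": 0.5}, {"angular": [0, 0, 0], "xyz": [3, 0, 0], "claw": 0.5}, {"angular": [4, 0, 0], "xyz": [0, 0, 0], "claw": 0.5}, {"angular": [4, 0, 0], "xyz": [0, 0, 0], "claw": 0.5}, {"angular": [4, 0, 0], "xyz": [0, 0, 0], "claw": 0.5}, {"angular": [4, 0, 0], "xyz": [0, 0, 0], "claw": 0.5}, {"angular": [4, 0, 0], "xyz": [0, 0, 0], "claw": 0.5}, {"angular": [4, 0, 0], "xyz": [0, 0, 0], "claw": 0.5}, {"angular": [4, 0, 0], "xyz": [0, 0, 0], "claw": 0.5}, {"angular": [0, 0, 0], "xyz": [0, 0, 0], "claw": 0.5}, {"angular": [0, 0, 0], "xyz": [0, 0, 0], "claw": 0.5}, {"angular": [0, 0, 0], "xyz": [0, 0, 0], "claw": 0.5}]}}

```text
t: 12.3
eef_pos: [0.725, 0.1253, 0.2763]
ee_rot: [-2.739, -0.604, -0.131]
force: [-0.1, 0.9, -1.9]
width: 0.0109
gripper_force: 40.0
```

```bash
cat >> h.py <<'E'
def ins(out,roll=0,zz=0,along=None):
    """rod tip 'out' m outside the mouth; along: TCP at that distance out on the bore line instead"""
    q=np.load('pose2.npz');R=q['B']@FL@Ro.from_euler('x',roll,degrees=True).as_matrix()
    off=q['off']
    p=q['M']+q['B']@np.array([.13+out,0,zz])-R@off if along is None else q['M']+q['B'][:,0]*along-R@np.array([0,0,.002])
    go(p,R)
    s=monitor.get_state();print('F bore axes',(q['B'].T@s['force']).round(1),'q',s['q'].round(2),s['width'],s['gripper_force'])
E
python3 -c "
from h import *
ins(.05,28)"
```

```text
turn [ 5.1   0.25 -0.36] shift after [-7.63 -1.07  0.23] t 12.3
F bore axes [-1.2  0.9 -1.5] q [ 0.39  0.16 -0.32 -0.21 -0.4   1.34] 0.010861609160745184 39.99954700469971
```

Call:
{"name": "servo_tool", "arguments": {"targets": [{"angular": [4.5, 0, 0], "xyz": [0, 0, 0], "claw": 0.5}, {"angular": [4.5, 0, 0], "xyz": [0, -1, 0], "claw": 0.5}, {"angular": [0, 0, 0], "xyz": [-1, 0, 0], "claw": 0.5}, {"angular": [0, 0, 0], "xyz": [-1, 0, 0], "claw": 0.5}, {"angular": [0, 0, 0], "xyz": [0, 0, 0], "claw": 0.5}, {"angular": [0, 0, 0], "xyz": [0, 0, 0], "claw": 0.5}, {"angular": [0, 0, 0], "xyz": [0, 0, 0], "claw": 0.5}]}}

```text
t: 13.0
eef_pos: [0.7067, 0.1357, 0.2679]
ee_rot: [-2.599, -0.602, -0.131]
force: [-0.5, -0.6, -2.1]
width: 0.0105
gripper_force: 40.0
```

```bash
python3 -c "
from h import *
ins(.05,32)"
```

```text
turn [ 1.04  0.32 -0.44] shift after [-5.55 -0.13  0.24] t 13.0
F bore axes [-1.5 -0.6 -1.5] q [ 0.27  0.16 -0.22 -0.61 -0.53  1.77] 0.010509071204563748 39.99946653842926
```

Call:
{"name": "servo_tool", "arguments": {"targets": [{"angular": [1, 0.3, -0.4], "xyz": [-2, -0.1, 0.2], "claw": 0.5}, {"angular": [0, 0, 0], "xyz": [-2, 0, 0], "claw": 0.5}, {"angular": [0, 0, 0], "xyz": [-2, 0, 0], "claw": 0.5}, {"angular": [0, 0, 0], "xyz": [-2, 0, 0], "claw": 0.5}, {"angular": [0, 0, 0], "xyz": [-1, 0, 0], "claw": 0.5}, {"angular": [0, 0, 0], "xyz": [0, 0, 0], "claw": 0.5}, {"angular": [0, 0, 0], "xyz": [0, 0, 0], "claw": 0.5}, {"angular": [0, 0, 0], "xyz": [0, 0, 0], "claw": 0.5}]}}

```text
t: 13.8
eef_pos: [0.6357, 0.1467, 0.2163]
ee_rot: [-2.582, -0.611, -0.129]
force: [0.2, 0.6, -1.7]
width: 0.0104
gripper_force: 40.0
```

```bash
python3 -c "
from h import *
ins(.005,32)"
```

```text
turn [ 0.01 -0.08 -0.07] shift after [-1.2  -0.03  0.05] t 13.8
F bore axes [-0.9  0.7 -1.5] q [ 0.28  0.11 -0.37 -0.76 -0.44  1.94] 0.01042703849775982 39.99929487705231
```

Call:
{"name": "servo_tool", "arguments": {"targets": [{"angular": [0, 0, 0], "xyz": [-0.6, 0, 0.05], "claw": 0.5}, {"angular": [0, 0, 0], "xyz": [-0.6, 0, 0], "claw": 0.5}, {"angular": [0, 0, 0], "xyz": [-0.4, 0, 0], "claw": 0.5}, {"angular": [0, 0, 0], "xyz": [-0.4, 0, 0], "claw": 0.5}, {"angular": [0, 0, 0], "xyz": [-0.4, 0, 0], "claw": 0.5}, {"angular": [0, 0, 0], "xyz": [0, 0, 0], "claw": 0.5}, {"angular": [0, 0, 0], "xyz": [0, 0, 0], "claw": 0.5}, {"angular": [0, 0, 0], "xyz": [0, 0, 0], "claw": 0.5}]}}

```text
t: 14.6
eef_pos: [0.6155, 0.1494, 0.2014]
ee_rot: [-2.582, -0.61, -0.129]
force: [-0.5, -0.5, -0.9]
width: 0.0108
gripper_force: 40.0
```

```bash
python3 -c "
from h import *
ins(-.007,32)"
```

```text
turn [ 0.02 -0.02 -0.11] shift after [ 0.12 -0.05 -0.  ] t 14.6
F bore axes [-0.9 -0.5 -0.5] q [ 0.29  0.1  -0.41 -0.8  -0.42  1.98] 0.010784537149915903 39.99997079372406
```

Call:
{"name": "servo_tool", "arguments": {"targets": [{"angular": [0, 0, 0], "xyz": [-0.5, 0, 0], "claw": 0.5}, {"angular": [0, 0, 0], "xyz": [-0.5, 0, 0], "claw": 0.5}, {"angular": [0, 0, 0], "xyz": [-0.5, 0, 0], "claw": 0.5}, {"angular": [0, 0, 0], "xyz": [0, 0, 0], "claw": 0.5}, {"angular": [0, 0, 0], "xyz": [0, 0, 0], "claw": 0.5}, {"angular": [0, 0, 0], "xyz": [0, 0, 0], "claw": 0.5}]}}

```text
t: 15.2
eef_pos: [0.6032, 0.151, 0.1927]
ee_rot: [-2.582, -0.61, -0.129]
force: [-0.5, -0.4, -2.1]
width: 0.0109
gripper_force: 40.0
```

```bash
python3 -c "
from h import *
ins(-.022,32);print(monitor.get_state()['moment'])"
```

```text
turn [ 0.02 -0.   -0.11] shift after [ 0.14 -0.05 -0.01] t 15.2
F bore axes [-1.6 -0.4 -1.5] q [ 0.29  0.1  -0.43 -0.83 -0.4   2.01] 0.010890591315540207 40.00063955783844
[-2.05274389  2.32179332  0.0544062 ]
```

Call:
{"name": "servo_tool", "arguments": {"targets": [{"angular": [0, 0, 0], "xyz": [-0.6, 0, 0], "claw": 0.5}, {"angular": [0, 0, 0], "xyz": [-0.6, 0, 0], "claw": 0.5}, {"angular": [0, 0, 0], "xyz": [-0.6, 0, 0], "claw": 0.5}, {"angular": [0, 0, 0], "xyz": [-0.6, 0, 0], "claw": 0.5}, {"angular": [0, 0, 0], "xyz": [-0.6, 0, 0], "claw": 0.5}, {"angular": [0, 0, 0], "xyz": [0, 0, 0], "claw": 0.5}, {"angular": [0, 0, 0], "xyz": [0, 0, 0], "claw": 0.5}]}}

```text
t: 15.9
eef_pos: [0.5783, 0.1541, 0.1751]
ee_rot: [-2.582, -0.609, -0.129]
force: [-1.5, -1.6, -1.9]
width: 0.0107
gripper_force: 40.0
```

```bash
python3 -c "
from h import *
ins(-.075,32);print(monitor.get_state()['moment'])"
```

```text
turn [ 0.02  0.04 -0.12] shift after [-2.1  -0.05 -0.01] t 15.9
F bore axes [-2.1 -1.7 -0.8] q [ 0.29  0.09 -0.48 -0.89 -0.38  2.07] 0.010671279668995295 40.0016051530838
[-2.21335918  2.48657826 -0.01266577]
```

Call:
{"name": "servo_tool", "arguments": {"targets": [{"angular": [0, 0, 0], "xyz": [-0.6, 0, 0], "claw": 0.5}, {"angular": [0, 0, 0], "xyz": [-0.6, 0, 0], "claw": 0.5}, {"angular": [0, 0, 0], "xyz": [-0.6, 0, 0], "claw": 0.5}, {"angular": [0, 0, 0], "xyz": [-0.5, 0, 0], "claw": 0.5}, {"angular": [0, 0, 0], "xyz": [0, 0, 0], "claw": 0.5}, {"angular": [0, 0, 0], "xyz": [0, 0, 0], "claw": 0.5}]}}

```text
t: 16.5
eef_pos: [0.5594, 0.1565, 0.1618]
ee_rot: [-2.582, -0.609, -0.128]
force: [-2.4, -3.7, -0.2]
width: 0.0109
gripper_force: 40.0
```

```bash
python3 -c "
from h import *
ins(-.075,32);print(monitor.get_state()['moment'])"
```

```text
turn [ 0.02  0.07 -0.13] shift after [ 0.22 -0.05 -0.  ] t 16.5
F bore axes [-1.7 -4.   1. ] q [ 0.29  0.08 -0.51 -0.95 -0.36  2.13] 0.010887527527518228 40.003520250320435
[-2.59258641  2.57432477 -0.18354638]
```

Call:
{"name": "servo_tool", "arguments": {"targets": [{"angular": [0, 0, 0], "xyz": [0, 0, 0], "claw": 4}, {"angular": [0, 0, 0], "xyz": [0, 0, 0], "claw": 4}, {"angular": [0, 0, 0], "xyz": [0, 0, 0], "claw": 4}, {"angular": [0, 0, 0], "xyz": [0, 0, 0], "claw": 4}, {"angular": [0, 0, 0], "xyz": [0, 0, 0], "claw": 4}, {"angular": [0, 0, 0], "xyz": [0, 0, -2], "claw": 4}, {"angular": [0, 0, 0], "xyz": [0, 0, -2], "claw": 4}, {"angular": [0, 0, 0], "xyz": [0, 0, -2], "claw": 4}, {"angular": [0, 0, 0], "xyz": [0, 0, -2], "claw": 4}, {"angular": [0, 0, 0], "xyz": [0, 0, 0], "claw": 4}, {"angular": [0, 0, 0], "xyz": [0, 0, 0], "claw": 4}, {"angular": [0, 0, 0], "xyz": [0, 0, 0], "claw": 4}]}}

```text
t: 17.7
eef_pos: [0.5163, 0.1197, 0.2175]
ee_rot: [-2.582, -0.61, -0.129]
force: [-0.2, -0.7, 0.7]
width: 0.0397
gripper_force: 0.0
```

```bash
python3 - <<'E'
from h import *
ins(0,32,along=.075)
f=grab('wrist','w5');grab('side','d5');q=np.load('pose2.npz')
for a in (.038,.046,.05,.053,.061,.096,.111): print(a,proj(f,q['M']+q['B'][:,0]*a).round(1))
# brightness / width profile along predicted bore line
L=[];
g=cv2.cvtColor(f['color'],cv2.COLOR_BGR2GRAY)
for a in np.arange(.02,.125,.003):
    row=[]
    for w in np.arange(-.02,.0201,.002):
        p=proj(f,q['M']+q['B']@np.array([a,w,0]));u,v=p.round().astype(int)
        row.append('%4d'%g[v,u] if 0<=u<640 and 0<=v<400 else '   -')
    print('%.3f'%a,''.join(row))
E
```

```text
turn [ 0.01  0.01 -0.13] shift after [ 5.25 -0.03  7.82] t 17.7
F bore axes [ 0.3 -0.7  0.7] q [ 0.31 -0.09 -0.59 -0.74 -0.42  1.9 ] 0.03971176324159947 0.0
0.038 [322.9 194. ]
0.046 [322.9 181.8]
0.05 [322.9 175.6]
0.053 [322.9 170.9]
0.061 [322.8 158.2]
0.096 [322.6  99.5]
0.111 [322.5  72.6]
0.020  223 223 222 222 221 207 123  88  92 100 126 145 161 213 217 217 216 216 217 217 218
0.023  219 219 218 219 218 204 120  87  92 101 128 145 163 217 221 220 220 219 219 219 219
0.026  223 222 224 223 223 209 116  88  91 102 126 146 163 219 221 222 222 221 220 220 220
0.029  224 224 223 224 224 210 115  89  91 102 128 146 164 218 221 221 221 220 219 220 219
0.032  225 222 221 222 222 193 106  89  90 101 129 146 167 220 223 223 222 222 222 222 219
0.035  225 224 224 225 224 219 106  88  91 103 129 148 167 215 217 213 213 212 212 212 213
0.038  224 218 217 215 215 205  98  89  92 104 130 147 166 213 216 216 216 216 217 216 219
0.041  220 218 218 218 219 208  99  89  91 105 130 148 166 217 218 220 220 219 219 219 221
0.044  222 219 220 220 220 207  92  89  92 105 130 148 168 217 218 220 217 2
[... 1680 characters left out ...]
110 100 104 123 132 137 143 225 235 235 234 234 234 232 226 217
0.104  234 233 233 233 232 118 105 119 131 142 152 165 230 235 236 235 235 236 236 236 237
0.107  234 234 234 234 234 122 112 126 143 155 161 173 229 234 235 235 234 235 234 235 234
0.110  234 234 233 234 234 174 130 147 161 170 174 175 232 236 236 236 236 236 236 237 237
0.113  237 237 238 237 238 236 236 236 236 235 234 235 235 236 237 236 237 237 237 237 237
0.116  236 236 237 237 237 237 237 236 236 236 236 236 236 236 236 235 236 235 236 235 235
0.119  236 236 235 235 236 235 233 233 233 233 233 233 234 235 234 235 236 237 237 238 238
0.122  236 236 236 236 237 236 236 236 236 236 235 235 236 235 234 234 234 235 235 235 235
```

The collar front stands about 53 mm out and the tail end at 111 mm, so the nose is about 77 mm deep and the rod holds still. Now the fresh hold on the tail.

Call:
{"name": "servo_tool", "arguments": {"targets": [{"angular": [0, 0, 0], "xyz": [2.2, 0, 0], "claw": 4}, {"angular": [0, 0, 0], "xyz": [2.2, 0, 0], "claw": 4}, {"angular": [0, 0, 0], "xyz": [2.2, 0, 0], "claw": 4}, {"angular": [0, 0, 0], "xyz": [0, 0, 0], "claw": 4}, {"angular": [0, 0, 0], "xyz": [0, 0, 3], "claw": 4}, {"angular": [0, 0, 0], "xyz": [0, 0, 2.5], "claw": 4}, {"angular": [0, 0, 0], "xyz": [0, 0, 1.5], "claw": 4}, {"angular": [0, 0, 0], "xyz": [0, 0, 0.8], "claw": 4}, {"angular": [0, 0, 0], "xyz": [0, 0, 0], "claw": 4}, {"angular": [0, 0, 0], "xyz": [0, 0, 0], "claw": 4}, {"angular": [0, 0, 0], "xyz": [0, 0, 0], "claw": 4}]}}

```text
t: 18.9
eef_pos: [0.6125, 0.1484, 0.2025]
ee_rot: [-2.582, -0.611, -0.129]
force: [-0.0, 0.4, 0.3]
width: 0.0399
gripper_force: 0.0
```

```bash
python3 -c "
from h import *
ins(0,32,along=.088)"
```

```text
turn [ 0.   -0.07 -0.09] shift after [-0.11 -0.03  0.16] t 18.9
F bore axes [0.1 0.4 0.3] q [ 0.29  0.1  -0.42 -0.8  -0.42  1.98] 0.03986299249262945 0.0
```

Close with full force, then push.

Call:
{"name": "servo_tool", "arguments": {"targets": [{"angular": [0, 0, 0], "xyz": [0, 0, 0.1], "claw": 0.5}, {"angular": [0, 0, 0], "xyz": [0, 0, 0], "claw": 0.5}, {"angular": [0, 0, 0], "xyz": [0, 0, 0], "claw": 0.5}, {"angular": [0, 0, 0], "xyz": [0, 0, 0], "claw": 0.5}, {"angular": [0, 0, 0], "xyz": [0, 0, 0], "claw": 0.5}, {"angular": [0, 0, 0], "xyz": [0, 0, 0], "claw": 0.5}, {"angular": [0, 0, 0], "xyz": [0, 0, 0], "claw": 0.5}, {"angular": [0, 0, 0], "xyz": [0, 0, 0], "claw": 0.5}], "force": 60}}

```text
t: 19.7
eef_pos: [0.6133, 0.1491, 0.2009]
ee_rot: [-2.582, -0.61, -0.129]
force: [0.0, -1.6, 1.5]
width: 0.0105
gripper_force: 60.0
```

Call:
{"name": "servo_tool", "arguments": {"targets": [{"angular": [0, 0, 0], "xyz": [-0.5, 0, 0], "claw": 0.5}, {"angular": [0, 0, 0], "xyz": [-0.5, 0, 0], "claw": 0.5}, {"angular": [0, 0, 0], "xyz": [-0.5, 0, 0], "claw": 0.5}, {"angular": [0, 0, 0], "xyz": [-0.5, 0, 0], "claw": 0.5}, {"angular": [0, 0, 0], "xyz": [-0.5, 0, 0], "claw": 0.5}, {"angular": [0, 0, 0], "xyz": [0, 0, 0], "claw": 0.5}, {"angular": [0, 0, 0], "xyz": [0, 0, 0], "claw": 0.5}, {"angular": [0, 0, 0], "xyz": [0, 0, 0], "claw": 0.5}]}}

```text
t: 20.5
eef_pos: [0.5966, 0.151, 0.1903]
ee_rot: [-2.581, -0.619, -0.133]
force: [6.2, -5.5, 9.3]
width: 0.0101
gripper_force: 60.0
```

```bash
python3 -c "
from h import *
ins(0,32,along=.035);print(monitor.get_state()['moment'])"
```

```text
turn [ 0.06 -0.54  0.02] shift after [-3.38 -0.02  0.07] t 20.5
F bore axes [10.9 -4.6  3.7] q [ 0.29  0.09 -0.45 -0.85 -0.39  2.03] 0.010148465550788324 59.999449253082275
[-1.40163611 -1.53679773 -2.08249524]
```

Call:
{"name": "servo_tool", "arguments": {"targets": [{"angular": [0, 0, 0], "xyz": [-0.5, 0, 0], "claw": 0.5}, {"angular": [0, 0, 0], "xyz": [-0.5, 0, 0], "claw": 0.5}, {"angular": [0, 0, 0], "xyz": [-0.5, 0, 0], "claw": 0.5}, {"angular": [0, 0, 0], "xyz": [-0.5, 0, 0], "claw": 0.5}, {"angular": [0, 0, 0], "xyz": [0, 0, 0], "claw": 0.5}, {"angular": [0, 0, 0], "xyz": [0, 0, 0], "claw": 0.5}]}}

```text
t: 21.1
eef_pos: [0.5827, 0.1523, 0.181]
ee_rot: [-2.581, -0.624, -0.135]
force: [7.6, -10.3, 15.4]
width: 0.0102
gripper_force: 60.0
```

```bash
python3 - <<'E'
from h import *
ins(0,32,along=.035);print(monitor.get_state()['moment'])
f=grab('wrist','w6');q=np.load('pose2.npz');g=cv2.cvtColor(f['color'],cv2.COLOR_BGR2GRAY)
for a in np.arange(.01,.1,.003):
    row=[]
    for w in np.arange(-.014,.0141,.002):
        u,v=proj(f,q['M']+q['B']@np.array([a,w,0])).round().astype(int)
        row.append('%4d'%g[v,u] if 0<=u<640 and 0<=v<400 else '   -')
    print('%.3f'%a,''.join(row))
E
```

```text
turn [ 0.12 -0.85  0.1 ] shift after [-1.71 -0.04  0.13] t 21.1
F bore axes [16.1 -9.2  7.5] q [ 0.29  0.08 -0.48 -0.89 -0.37  2.07] 0.01017531325027453 59.99825298786163
[-1.3227012  -3.19215505 -3.1786434 ]
0.010   43  44  43  44  45  44  44  70 127 138 140 140 141 141 141
0.013   42  44  44  48 103 128 141 141 140 142 141 141 145 152 102
0.016   69 102 139 141 141 141 142 141 142 145 148 154 161 160 111
0.019  142 141 140 141 136 125  84  79 138 144 143 140  95  60  91
0.022  140 125 106  82  77  78  85  91  98 144 154  45  28  30  90
0.025  191  80  79  76  80  90  89  90  91  90 118  37  28  28  85
0.028  194  64  29  37  82  90  91  91  91  88  84  30  27  29  86
0.031  207  50  26  31  83  90  91  90  92  87  79  29  27  44  55
0.034  209  47  29  29  82  89  91  91  82  64  53  53  54  54  55
0.037  209  71  26  30  73  66  52  51  54  53  53  54  54  54  53
0.040  172  50  52  54  53  55  54  53  54  55  54  54  54  55  55
0.043   56  57  60  65  60  54  56  53  54  54  53  54  52  53  50
0.046   74  76  73  77  80  71  78  72  55  50  52  49  49  47  48
0.049   83  84  94  
[... 485 characters left out ...]
99 120 143 156 214 221 219 219
0.073  194 201 210 186  84  89 107 138 145 147 159 217 217 216 215
0.076  220 220 221 220 138 137 137 138 150 193 216 217 216 216 215
0.079  219 219 219 219 219 218 218 218 216 215 214 215 215 215 216
0.082  236 237 237 238 237 238 232 221 221 226 234 237 237 234 234
0.085  238 237 236 223 217 214 215 214 216 214 219 220 222 232 237
0.088  221 220 220 219 218 218 219 217 218 218 215 214 214 215 215
0.091  217 218 218 219 218 218 217 214 214 214 215 215 216 216 216
0.094  219 218 217 218 216 214 215 213 214 214 213 213 214 213 216
0.097  217 217 218 219 219 219 219 217 216 216 218 217 216 216 215
0.100  216 217 218 218 216 218 215 214 214 214 215 213 214 214 213
```

Call:
{"name": "servo_tool", "arguments": {"targets": [{"angular": [0, 0, 0], "xyz": [-0.4, 0.05, -0.1], "claw": 0.5}, {"angular": [0, 0, 0], "xyz": [-0.4, 0, -0.1], "claw": 0.5}, {"angular": [0, 0, 0], "xyz": [-0.4, 0, 0], "claw": 0.5}, {"angular": [0, 0, 0], "xyz": [0, 0, 0], "claw": 0.5}, {"angular": [0, 0, 0], "xyz": [0, 0, 0], "claw": 0.5}]}}

```text
t: 21.65
eef_pos: [0.5701, 0.1532, 0.1732]
ee_rot: [-2.581, -0.619, -0.133]
force: [9.8, -3.3, 7.9]
width: 0.0108
gripper_force: 60.0
```

```bash
python3 -c "
from h import *
ins(0,32,along=.035);print(monitor.get_state()['moment'])"
```

```text
turn [ 0.07 -0.57  0.01] shift after [-0.23 -0.05  0.24] t 21.65
F bore axes [12.8 -2.   0.7] q [ 0.29  0.08 -0.5  -0.92 -0.37  2.1 ] 0.010755179090739996 59.99545097351074
[-1.21245781 -1.98768846 -2.23372487]
```

Call:
{"name": "servo_tool", "arguments": {"targets": [{"angular": [0, 0, 0], "xyz": [-0.2, 0, 0], "claw": 0.5}, {"angular": [0, 0, 0], "xyz": [-0.2, 0, 0], "claw": 0.5}, {"angular": [0, 0, 0], "xyz": [0, 0, 0], "claw": 0.5}, {"angular": [0, 0, 0], "xyz": [0, 0, 0], "claw": 0.5}, {"angular": [0, 0, 0], "xyz": [0, 0, 0], "claw": 0.5}]}}

```text
t: 22.15
eef_pos: [0.5699, 0.1532, 0.1731]
ee_rot: [-2.58, -0.625, -0.135]
force: [16.1, -3.8, 8.4]
width: 0.0105
gripper_force: 60.0
```

```bash
python3 -c "
from h import *
ins(0,32,along=.035);print(monitor.get_state()['moment'])"
```

```text
turn [ 0.12 -0.91  0.09] shift after [-0.21 -0.05  0.24] t 22.15
F bore axes [18.3 -1.7 -2.5] q [ 0.29  0.08 -0.5  -0.93 -0.36  2.11] 0.010470334360255412 59.994614124298096
[-1.11708142 -4.09806757 -3.57663003]
```

Call:
{"name": "servo_tool", "arguments": {"targets": [{"angular": [0, 0, 0], "xyz": [-0.25, 0, 0], "claw": 0.5}, {"angular": [0, 0, 0], "xyz": [-0.25, 0, 0], "claw": 0.5}, {"angular": [0, 0, 0], "xyz": [0, 0, 0], "claw": 0.5}, {"angular": [0, 0, 0], "xyz": [0, 0, 0], "claw": 0.5}, {"angular": [0, 0, 0], "xyz": [0, 0, 0], "claw": 0.5}]}}

```text
t: 22.65
eef_pos: [0.5696, 0.1532, 0.1732]
ee_rot: [-2.579, -0.632, -0.139]
force: [25.4, -5.0, 12.1]
width: 0.0107
gripper_force: 60.0
```

```bash
python3 -c "
from h import *
ins(0,32,along=.035)
grab('scene','s7');grab('side','d7')"
```

```text
turn [ 0.18 -1.34  0.2 ] shift after [-0.19 -0.04  0.27] t 22.65
F bore axes [28.1 -1.7 -4.9] q [ 0.29  0.07 -0.5  -0.94 -0.35  2.13] 0.01074313328435496 59.99428153038025
```

The rod is firmly stopped: 28 N with no further travel, so the collar is on the mouth. I'll ease off, release and retreat.

Call:
{"name": "servo_tool", "arguments": {"targets": [{"angular": [0, 0, 0], "xyz": [0.4, 0, 0], "claw": 0.5}, {"angular": [0, 0, 0], "xyz": [0.2, 0, 0], "claw": 0.5}, {"angular": [0, 0, 0], "xyz": [0, 0, 0], "claw": 4}, {"angular": [0, 0, 0], "xyz": [0, 0, 0], "claw": 4}, {"angular": [0, 0, 0], "xyz": [0, 0, 0], "claw": 4}, {"angular": [0, 0, 0], "xyz": [0, 0, 0], "claw": 4}, {"angular": [0, 0, 0], "xyz": [0, 0, 0], "claw": 4}, {"angular": [0, 0, 0], "xyz": [0, 0, -2], "claw": 4}, {"angular": [0, 0, 0], "xyz": [0, 0, -2], "claw": 4}, {"angular": [0, 0, 0], "xyz": [0, 0, -2], "claw": 4}, {"angular": [0, 0, 0], "xyz": [0, 0, -2], "claw": 4}, {"angular": [0, 0, 0], "xyz": [0, 0, -2], "claw": 4}, {"angular": [0, 0, 0], "xyz": [0, 0, 0], "claw": 4}, {"angular": [0, 0, 0], "xyz": [0, 0, 0], "claw": 4}, {"angular": [0, 0, 0], "xyz": [0, 0, 0], "claw": 4}]}}

```text
t: 24.25
eef_pos: [0.5085, 0.108, 0.2364]
ee_rot: [-2.582, -0.609, -0.129]
force: [0.0, 0.0, -0.2]
width: 0.0403
gripper_force: 0.0
```

```bash
python3 - <<'E'
from h import *
ins(0,32,along=.035)
f=grab('wrist','w8');q=np.load('pose2.npz');g=cv2.cvtColor(f['color'],cv2.COLOR_BGR2GRAY)
for a in np.arange(-.012,.08,.002):
    row=[]
    for w in np.arange(-.018,.0181,.002):
        u,v=proj(f,q['M']+q['B']@np.array([a,w,0])).round().astype(int)
        row.append('%4d'%g[v,u] if 0<=u<640 and 0<=v<400 else '   -')
    print('%.3f'%a,''.join(row))
E
```

```text
turn [ 0.02  0.04 -0.14] shift after [ 0.69 -0.09 10.11] t 24.25
F bore axes [-0.1  0.  -0.2] q [ 0.3  -0.14 -0.59 -0.69 -0.45  1.84] 0.04028506734416696 0.0
-0.012   66  67  73 112 115 114 115 115 114 115 114 115 115 114 115 115 114 113 113
-0.010   66  78 108 114 115 114 114 115 114 115 115 115 115 114 115 113 113 112 112
-0.008   74 112 115 114 115 114 116 114 115 115 115 114 114 112 112 113 112 112 113
-0.006   99 115 115 114 115 115 115 116 115 114 113 113 112 111 112 111 112 112 112
-0.004  115 115 115 115 115 115 114 113 111 105 107 105 104 105 108 112 112 112 113
-0.002  116 115 115 115 113 109 108  96  98 101 111 116 125 128 126 122 113 114 114
0.000  115 107 107  82  77  90  88  89  94 106 114 124 133 143 146 132 115 115 113
0.002   88  72  61  67  80  84  87  90  96 107 119 127 136 146 152 133 114 113 114
0.004   61  62  63  76  81  83  88  90 102 121 128 139 144 154 154 137 113 113 125
0.006   61  61  66  77  82  87  96 120 135 137 139 142 143 147 150 136 113 151 188
0.008   63  61  68  78 100 113 132 114 116 122 136 145 142 141 141 120 143 210 221
0.010   94 100  88  97 
[... 2181 characters left out ...]
 213 216 215 215 215 214 213 213 212
0.064  216 216 215 215 215 216 215 216 214 213 213 213 212 212 212 213 212 212 212
0.066  214 214 214 214 215 213 214 214 216 214 213 213 212 212 212 210 211 210 210
0.068  217 216 216 215 214 213 214 213 214 214 213 212 213 213 213 213 213 212 211
0.070  215 215 215 215 214 215 214 213 211 212 211 211 211 210 211 210 210 210 212
0.072  213 213 212 213 211 211 211 211 211 212 212 212 212 214 214 214 214 214 214
0.074  212 211 212 211 214 215 214 215 214 215 215 216 214 215 214 213 213 212 213
0.076  214 214 215 216 214 214 213 214 214 213 214 214 213 213 213 212 213 212 212
0.078  214 214 214 215 214 214 214 214 214 212 212 212 211 211 211 212 212 210 211
```

```bash
python3 -c "
from h import *
print(order.job_done())"
```

```text
the job is handed in; nothing more can be done
None
```

The rod was pushed home in two holds, its collar about 1 mm from the mouth in the last picture. The die should be out about 40 mm (not seen directly). The rod is released with the arm clear, and the job was handed in at about 24 s; no verdict came back.

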